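# Find the rocking board in the pottery stall's display step and push it open

### The job

Four identical boards lie in the top of the wooden display step on the pottery stall; three are fixed and one is a hatch that rocks on a hidden pivot. Press the boards on their round inlays, one after another, until you find the one that sinks and tips its other end up, then push that raised end up and over, away from the robot, until the board stands nearly upright against its stop, and leave it open. Only press and push with the fingers: leave all the pottery standing where it is and do not pick up anything.

Things in the scene. Friction and masses are not known exactly. Their poses are not given: they have to be found in the camera images.
- deck: fixed hollow timber step, 225 mm deep, 560 wide, top 75 mm above the table. Origin: on the table under the middle of the boards' common pivot line; x away from the robot (turned up to 12 degrees), y left; it spans x -120 to +105 mm. Flush in its top: 4 like boards, 135 long (x -90 to +45 mm), 76 wide, 10 thick, 2 mm gap round each, centred at y -172, -78, 78, 172 mm. 3 are fixed, one anywhere is the hatch.
- slot_1 (a point): centre of the round white and blue inlay (32 mm across) on board 1, the rightmost (-y); on the top face, 28 mm beyond (+x) the pivot line and 17 mm from the board's far end. Axes as the step's. The point stays with the step and does not follow the board. Fixed boards do not give at all when pressed here.
- slot_2 (a point): the same on board 2, next to the left. The hatch gives under 3 to 5 N on its inlay and sinks into a hollow 67 mm deep while its robot-side end rises; 15 mm down there lifts that end's edge by about 50 mm. Pressed on its longer robot-side part it does not move.
- slot_3 (a point): the same on board 3, left of the middle strip. The raised edge of the hatch, 90 mm from the pivot, can be pushed away from the robot from outside, with the fingertips 25 mm above the top face at first and 60 mm at the end, a little below the edge: this swings the board up to its stop.
- slot_4 (a point): the same on board 4, the leftmost (+y).
- hatch (a joint): angle of the one rocking board, whichever place it has: 0 flush (at the start), growing as its inlay goes down and its robot-side end rises, stop at 1.45 rad (nearly upright). It turns about a bar along the step's y at x = 0, 5 mm below the top face, stiff enough that the board stays at any angle it is left at.
- trinket_box: small hexagonal white box, about 38 mm wide, 44 mm tall with its lid knob, loose on the middle strip of the step, robot side. Origin: centre of its underside. Bystander.
- small_bowl: blue bowl, 54 mm wide, 28 mm tall, loose on the middle strip of the step, far side. Origin: centre of its underside. Bystander.
- lidded_jar: terracotta jar, 50 mm wide, 50 mm tall, loose on the left (+y) end of the step. Origin: centre of its underside. Bystander.
- little_cup: white cup, 48 mm wide, 45 mm tall, loose on the right (-y) end of the step. Origin: centre of its underside. Bystander.
- cone: pale pottery cone, 64 mm wide at the foot, 168 mm tall, standing on the table to the left of the step. Origin: centre of its underside. Bystander.
- mug: white mug, 76 mm wide, 90 mm tall, standing on the table to the right of the step. Origin: centre of its underside. Bystander.

How it is judged (in metres and radians):
On the way:
1. the loose board has been found: pressed on its inlay, it rocks and its robot-side end is up (value of joint hatch above 0.15 rad), for 0.1 s.
At the end, for the whole second after the job is handed in: the rocking board stands open at 1.2 rad (69 degrees) or more and at rest, and every piece of pottery stands within 25 mm of where it was (value of joint hatch above 1.2 rad and velocity of joint hatch between -0.05 and 0.05 rad/s and distance of each of trinket_box, small_bowl, lidded_jar, little_cup, cone, mug from where it was at the start of the episode below 0.025 m); the robot touches nothing.
It fails at once if a piece of pottery is lifted, carried or shifted by more than 25 mm (distance of any of trinket_box, small_bowl, lidded_jar, little_cup, cone, mug from where it was at the start of the episode above 0.025 m).
It fails at once if a piece of pottery is tipped by more than 0.5 rad (angle between any of trinket_box, small_bowl, lidded_jar, little_cup, cone, mug's own z axis and vertical above 0.5 rad).
It also fails if it takes over 54 s, if anything falls off the work surface, if the arm or the gripper's body presses on something with over 40 N, if the wrist force passes 120 N, or if a joint passes its speed limit or range.

### The arm

A 6-joint arm with a two-finger parallel gripper is mounted at the origin on the work surface. World frame = base frame: x ahead of the robot, y to its left, z up, the work surface at z = 0. Lengths are in mm, angles in rad, forces in N, time in s.
With the tool pointing down it reaches from about 350 to 775 mm from the base axis. Payload 7.3 kg.
Tool frame: the origin (TCP) lies at the centre of the arm's flange, where the gripper is bolted on; the fingertips stand 178 mm ahead of it and the grasp point (between the pads) lies 159 mm ahead of it (bot.tcp_to_tips is the distance from the TCP to the fingertips, in mm); z points along the fingers, y is the direction in which the jaws open and shut (so a half turn about z gives the same grasp; the last joint's range is limited). The gripper opens to 92 mm and grips with 3 to 60 N. Pads are 19 mm wide; open, the fingers measure 130 mm over their backs; the gripper's body (75 mm by 190 mm) begins 47 mm behind the grasp point.
Start: joints at [0.989, 0.342, 1.524, -0, 1.275, -0.146], TCP at [221.601, 475.942, 404.741] pointing down, gripper open.
Joint ranges: [-2.53, 2.53], [-0.77, 2.02], [0.04, 2.7], [-1, 4.14], [0.28, 2.66], [-3.11, 3.11]. Speed limits (rad/s): [2.57, 2.57, 3.14, 3.14, 3.14, 3.14].

### API

Orientations are given as [roll, pitch, yaw] about the fixed x, y, z axes, in that order (R = Rz(yaw) Ry(pitch) Rx(roll)).
In Python, from plant import bot gives the robot as it stands.
- The arm moves only by the tool jog_arm, never from a script. Its argument "targets" is a list of rows, each a list of 5 numbers: the shift along the tool's x, y, z in cm, then the turn about the tool's z in degrees, then the gripper's target within -1 to 1 (shut at 1, half-way at 0, fully open at -1). In form: [[dx, dy, dz, twist, jaw], ...]. A call has 1 to 10 rows; each row shifts and turns the pose as measured when the row begins, along the tool's axes as they then stand; what a row does not reach is not made up. A row lasts 1/12 s, in which the tool goes at most 41.7 mm and 7.16 degrees, less where a joint would pass 70% of its speed; a pose out of reach is approached as far as the arm can. A call with a gripper value outside its range is refused whole. The fingers move at their own pace and stop on an object; the grip force is fixed at half the most. Time passes only in rows, so rows that do not move let the fingers close. It gives the time, the measured TCP pose, the force and the opening at its end, in the units of the state.
- bot.get_obs(): the state, without advancing time (a new reading comes with each control period).
- bot.capture(name): name is "side" or "top" or "wrist"; returns the picture (420x560x3 uint8, blue, green, red); there is no depth.
- bot.calibration(name): a dict with "intrinsics" (3x3 intrinsics, pixels), "k1" (the pictures are not rectified: a ray, as slopes to the right and down, at radius r is drawn at 1 + k1 r^2 times it, then the intrinsics apply), "R" (3x3) and "t" (3): a world point X has camera coordinates R X + t. Camera axes: x right, y down, z forward; pixel columns grow to the right and rows downward; lengths in mm; the calibration is good to about 2 mm. A picture is of the moment at which its call begins: read the wrist's pose just before it. calibration takes no time and is no camera call; for the wrist camera it gives the pose at the moment of the call.
- bot.close_job(): hands the job in, once; it reports no verdict.
The state is a dict: "time": time; "joint_positions": joint angles; "dq": joint speeds; "tau": joint torques, N m; "tool_pos": TCP position; "tcp_rot": TCP orientation; "contact_force": force on the tool from outside, world axes, zero at the start; "moment": the same for the moment, N m; "grip_width": finger opening in mm.
Only numpy, scipy, OpenCV 4.12 (cv2) and the standard library are available. Lean on these libraries where they do the work, as an engineer would, in place of code of your own. Each camera call takes 0.05 s, during which the arm holds its last target.

## Working session

There is one attempt and no reset: what is moved stays moved. The work goes in short steps, Python scripts to look and compute and a tool call to move; the robot and the scene stay as the last step left them, time stands still between calls to the robot, and variables do not carry over. Pictures are saved under pics/ and viewed, and the job is handed in when it is done.

Besides the shell and the picture viewer there is one more tool, called after "Request:" as a command line: name --pt "numbers of a row" for each row, then --argument value for the rest. jog_arm: Moves the arm, as the interface text tells. Its arguments: {"type":"object","properties":{"targets":{"type":"array"}},"required":["targets"]}

```bash
mkdir -p pics
python3 - <<'E'
from plant import bot
import cv2
print(bot.get_obs())
for n in("side","top"):
    cv2.imwrite(f"pics/{n}0.png",bot.capture(n)); c=bot.calibration(n); print(n,c)
E
```

```text
{'time': 0.0, 'joint_positions': array([ 9.89018611e-01,  3.42735094e-01,  1.52501438e+00, -1.38866875e-05,
        1.27539591e+00, -1.45966237e-01]), 'dq': array([ 1.75404032e-04,  7.45194175e-04,  7.02984330e-06, -1.27346784e-04,
       -3.87085367e-04, -8.80726809e-04]), 'tau': array([-9.63069488e-05, -4.31255150e+01, -2.44218725e+01,  7.16517703e-02,
        5.61318209e-02, -2.21439227e-04]), 'tool_pos': array([221.51873941, 475.8314818 , 404.03924953]), 'tcp_rot': array([-3.14005450e+00, -2.12704342e-04,  2.70578506e+00]), 'contact_force': array([ 0.10420898, -0.0590229 ,  0.88965008]), 'moment': array([-0.05647921, -0.0242879 , -0.0298043 ]), 'grip_width': 92.15397754384604}
side {'intrinsics': array([[498.81934497,   0.        , 270.02736539],
       [  0.        , 498.81934497, 207.03522051],
       [  0.        ,   0.        ,   1.        ]]), 'k1': -0.1370081627929922, 'R': array([[ 0.92887684, -0.37031659,  0.00731078],
       [-0.28616792, -0.73005564, -0.62058576],
       [ 0.23515047,  0.57435562, -0.7841045 ]]), 't': array([-537.97492765,  209.3873816 , 1511.21477818])}
top {'intrinsics': array([[478.43007353,   0.        , 287.22788575],
       [  0.        , 478.43007353, 209.53720982],
       [  0.        ,   0.        ,   1.        ]]), 'k1': 0.037073364020319, 'R': array([[-0.02747884, -0.99955426, -0.0116706 ],
       [-0.98489089,  0.02906901, -0.17071883],
       [ 0.17098199,  0.00680311, -0.98525067]]), 't': array([   1.70587699,  565.33276564, 1136.20075702])}
```

View pics/top0.png

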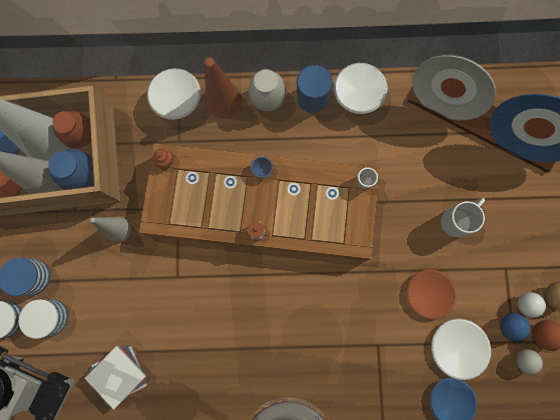

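View pics/side0.png

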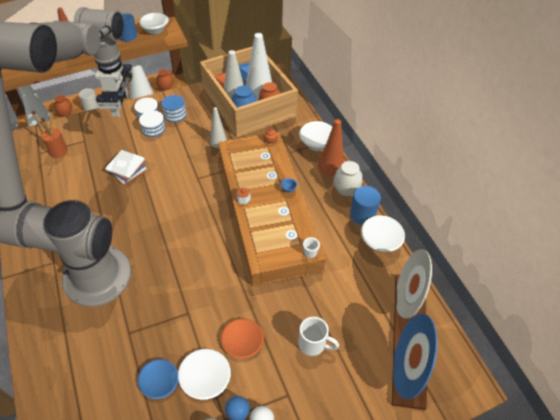

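```bash
cat > h.py <<'E'
import numpy as np, cv2
from plant import bot
def cast(n,px,z):
    c=bot.calibration(n);K=c["intrinsics"]
    p=cv2.undistortPoints(np.array(px,float).reshape(-1,1,2),K,np.array([c["k1"],0,0,0.]),).reshape(-1,2)
    d=np.c_[p,np.ones(len(p))]@c["R"]; o=-c["R"].T@c["t"]
    return o+d*((z-o[2])/d[:,2])[:,None]
def refine(im,u,v,r=9):
    # white/blue = low saturation or bluish versus wood (R>>B)
    w=im[v-r:v+r+1,u-r:u+r+1].astype(int)
    m=((w[...,2]-w[...,0])<25).astype(np.uint8)
    cs,_=cv2.findContours(m,cv2.RETR_EXTERNAL,cv2.CHAIN_APPROX_NONE)
    c=max(cs,key=cv2.contourArea);(x,y),(a,b),_=cv2.fitEllipse(cv2.convexHull(c))
    return (u-r+x,v-r+y),(a,b)
E
python3 - <<'E'
from h import *
np.set_printoptions(precision=1,suppress=True)
S={}
for n,pts in(("top",[(332,193),(293,188),(230,182),(192,178)]),("side",[(292,235),(284,211),(271,176),(265,156)])):
    im=cv2.imread(f"pics/{n}0.png"); px=[]
    for u,v in pts:
        c,ab=refine(im,u,v); px.append(c); print(n,np.round(c,1),np.round(ab,1))
    P=cast(n,px,75)[:,:2]; print(P, np.linalg.norm(np.diff(P,axis=0),axis=1)); S[n]=P
P=(S["top"]+S["side"])/2
ys=np.array([-172,-78,78,172.])
c=P.mean(0); d=(ys[:,None]*(P-c)).sum(0); th=np.arctan2(-d[0],d[1])
ex=np.array([np.cos(th),np.sin(th)]); ey=np.array([-ex[1],ex[0]])
o=c-28*ex; print("yaw",np.degrees(th),"origin",o,"scale",np.linalg.norm(d)/(ys**2).sum())
print("residual",P-(o+28*ex+ys[:,None]*ey))
for nm,px,z in(("box",(257,228),110),("bowl",(262,167),100),("jar",(162,157),110),("cup",(367,178),118),("cone",(112,229),60)):
    q=cast("top",[px],z)[0,:2]-o; print(nm,q@ex,q@ey)
E
python3 - <<'E'
import cv2
im=cv2.imread("pics/top0.png")[130:270,80:390]
cv2.imwrite("pics/crop0.png",cv2.resize(im,(775,350),interpolation=cv2.INTER_CUBIC))
E
```

```text
top [332.  192.7] [12.2 12.3]
top [293.5 188.7] [11.6 12.2]
top [230.1 181.8] [11.7 12.3]
top [192.  177.6] [11.7 12.8]
[[ 598.8 -124.5]
 [ 611.8  -31.3]
 [ 633.6  123.2]
 [ 646.9  216.5]] [ 94.1 156.   94.3]
side [291.1 234.4] [ 7.8 10. ]
side [283.3 210.6] [7.1 9.5]
side [271.8 175.1] [6.  8.1]
side [265.2 155.5] [5.8 7.7]
[[ 597.7 -125.4]
 [ 611.   -32. ]
 [ 633.5  121.3]
 [ 646.1  214.6]] [ 94.4 154.9  94.2]
yaw -8.083080766831776 origin [594.7  49.2] scale 0.9993500970543526
residual [[ 0.   0. ]
 [-0.1  0.3]
 [ 0.2 -0.3]
 [-0.1 -0. ]]
box -82.05526962473199 -3.9829132885055567
bowl 67.32201721689977 3.2970154783223924
jar 62.5787414156558 243.08785275656584
cup 63.39415927394928 -247.02524787197947
cone -117.49336481590103 350.8440650217591
```

View pics/crop0.png

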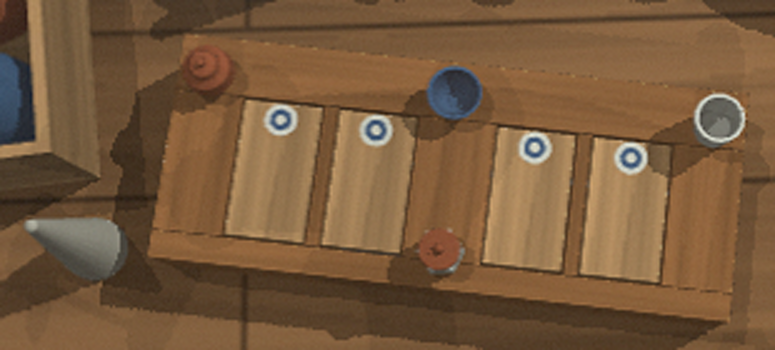

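Request:
jog_arm --pt "-4 -0.46 0 0 1" --pt "-4 -0.46 0 0 1" --pt "-4 -0.46 0 0 1" --pt "-4 -0.46 0 0 1" --pt "-4 -0.46 0 0 1" --pt "-4 -0.46 0 0 1" --pt "-4 -0.46 0 0 1" --pt "-4 -0.46 0 0 1" --pt "-4 -0.46 0 0 1" --pt "-4 -0.46 0 0 1"

```text
time: 0.93
tool_pos: [570.7, 263.2, 399.0]
tcp_rot: [-3.135, -0.008, 2.721]
contact_force: [0.3, 1.3, 0.1]
grip_width: 30.0
```

Request:
jog_arm --pt "0 0 0 7 1" --pt "0 0 0 7 1" --pt "0 0 0 7 1" --pt "0 0 0 7 1" --pt "0 0 0 7 1" --pt "0 0 0 7 1" --pt "0 0 0 7 1" --pt "0 0 0 7 1" --pt "0 0 0 7 1" --pt "0 0 0 7 1"

```text
time: 1.77
tool_pos: [579.4, 253.9, 389.7]
tcp_rot: [-3.122, 0.011, 1.468]
contact_force: [0.5, -0.4, -0.5]
grip_width: 0.5
```

```bash
cat >> h.py <<'E'
th=np.radians(-8.083); O=np.array([594.7,49.2,0]); 
ex=np.array([np.cos(th),np.sin(th),0]); ey=np.array([-ex[1],ex[0],0])
YS={1:-172,2:-78,3:78,4:172}
def go(sx,sy,tipz=None):
    o=bot.get_obs(); from scipy.spatial.transform import Rotation as R
    M=R.from_euler('xyz',o["tcp_rot"]).as_matrix()
    tip=o["tool_pos"]+M[:,2]*bot.tcp_to_tips
    q=tip-O
    tgt=O+sx*ex+sy*ey; tgt[2]=tip[2] if tipz is None else tipz
    want=np.degrees(th)+90; y=np.degrees(o["tcp_rot"][2])
    tw=(y-want+180)%360-180
    print("t",round(o["time"],2),"tip step",np.round([q@ex,q@ey,tip[2]],1),"tool shift cm",np.round(M.T@(tgt-tip)/10,2),"twist",round(tw,2),
      "F",np.round(o["contact_force"],1),"z-axis",np.round(M[:,2],3),"grip",round(o["grip_width"],1))
E
python3 -c "
from h import *
go(28,172)"
```

```text
t 1.77 tip step [-47.4 198.5 211.8] tool shift cm [-2.93  7.43 -0.11] twist 2.19 F [ 0.5 -0.4 -0.5] z-axis [-0.021 -0.009 -1.   ] grip 0.5
```

Request:
jog_arm --pt "-1.5 3.7 0 2 1" --pt "-1.5 3.7 0 0 1" --pt "0 0 4 0 1" --pt "0 0 4 0 1" --pt "0 0 2 0 1" --pt "0 0 0 0 1"

```text
time: 2.27
tool_pos: [650.2, 212.7, 285.1]
tcp_rot: [-3.125, 0.011, 1.424]
contact_force: [-0.3, -0.2, -0.6]
grip_width: 0.7
```

```bash
python3 -c "
from h import *
go(28,172,75)"
```

```text
t 2.27 tip step [ 29.  167.8 107.1] tool shift cm [ 0.45 -0.05  3.21] twist -0.3 F [-0.3 -0.2 -0.6] z-axis [-0.018 -0.008 -1.   ] grip 0.7
```

Request:
jog_arm --pt "0.4 0 1.5 0 1" --pt "0 0 0.7 0 1" --pt "0 0 0.4 0 1" --pt "0 0 0.4 0 1" --pt "0 0 0.3 0 1"

```text
time: 2.68
tool_pos: [650.7, 216.6, 253.2]
tcp_rot: [-3.125, 0.011, 1.425]
contact_force: [-3.0, -2.5, 17.0]
grip_width: 0.3
```

```bash
python3 -c "
from h import *
go(28,172,75)"
```

```text
t 2.68 tip step [ 29.  171.7  75.2] tool shift cm [ 0.03 -0.1   0.02] twist -0.29 F [-3.  -2.5 17. ] z-axis [-0.017 -0.008 -1.   ] grip 0.3
```

Request:
jog_arm --pt "0 0 -3 0 1" --pt "-3.2 0 0 0 1" --pt "-3.2 0 0 0 1" --pt "-3 0 0 0 1" --pt "0 0 1 0 1" --pt "0 0 0 0 1"

```text
time: 3.18
tool_pos: [637.7, 122.4, 281.7]
tcp_rot: [-3.137, 0.008, 1.429]
contact_force: [-0.4, -0.0, -0.9]
grip_width: -0.0
```

```bash
python3 -c "
from h import *
go(28,78,75)"
```

```text
t 3.18 tip step [ 31.5  77.1 103.7] tool shift cm [ 0.11 -0.34  2.87] twist -0.04 F [-0.4 -0.  -0.9] z-axis [-0.005 -0.007 -1.   ] grip -0.0
```

Request:
jog_arm --pt "0.1 -0.3 1.4 0 1" --pt "0 0 0.6 0 1" --pt "0 0 0.4 0 1" --pt "0 0 0.4 0 1" --pt "0 0 0.3 0 1"

```text
time: 3.6
tool_pos: [636.2, 125.8, 253.8]
tcp_rot: [3.138, 0.006, 1.43]
contact_force: [0.3, 0.9, -0.3]
grip_width: 0.3
```

```bash
python3 -c "
from h import *
go(28,78,75)"
```

```text
t 3.6 tip step [30.9 80.6 75.8] tool shift cm [-0.26 -0.29  0.08] twist 0.01 F [ 0.3  0.9 -0.3] z-axis [ 0.002 -0.006 -1.   ] grip 0.3
```

Request:
jog_arm --pt "-0.2 -0.2 0.3 0 1" --pt "0 0 0.3 0 1" --pt "0 0 0.2 0 1"

```text
time: 3.85
tool_pos: [634.9, 125.1, 247.2]
tcp_rot: [3.134, 0.005, 1.432]
contact_force: [-1.8, -0.9, 3.5]
grip_width: 0.7
```

```bash
python3 -c "
from h import *
go(28,78,75)"
```

```text
t 3.85 tip step [30.5 80.  69.2] tool shift cm [-0.2  -0.24 -0.58] twist 0.11 F [-1.8 -0.9  3.5] z-axis [ 0.007 -0.006 -1.   ] grip 0.7
```

Run:
```python
from h import *
for n in("side","top","wrist"):
    im=bot.capture(n)
    cv2.imwrite(f"pics/{n}1.png",im)
a=cv2.imread("pics/side1.png")[110:300,180:370]; b=cv2.imread("pics/top1.png")[130:270,140:390]
cv2.imwrite("pics/c1.png",np.vstack([cv2.resize(cv2.imread("pics/wrist1.png"),(400,300)),cv2.resize(a,(400,300))]))
```

```text
(no output)
```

View pics/c1.png

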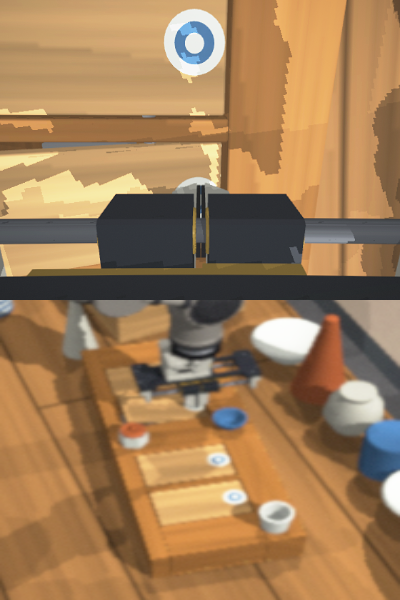

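Board 3 gives at 3.5 N with the tip 6 mm below the top, while board 4 stood at 17 N. The wrist view shows board 4's inlay at (195, 40) and the fingers on board 3, so I press on.

Request:
jog_arm --pt "-0.1 -0.2 0.3 0 1" --pt "0 0 0.4 0 1" --pt "0 0 0.4 0 1"

```text
time: 4.25
tool_pos: [633.3, 124.6, 237.5]
tcp_rot: [3.13, 0.003, 1.431]
contact_force: [-3.8, 0.7, 6.3]
grip_width: 0.4
```

```bash
python3 -c "
from h import *
go(28,78,60)"
```

```text
t 4.25 tip step [29.6 79.7 59.5] tool shift cm [-0.17 -0.16 -0.05] twist 0.08 F [-3.8  0.7  6.3] z-axis [ 0.011 -0.004 -1.   ] grip 0.4
```

Request:
jog_arm --pt "0 0 -3 0 1" --pt "0 0 -4 0 1" --pt "0 0 -4 0 1" --pt "0 -4 -1 0 1" --pt "0 -4 0 0 1" --pt "0 -4 0 0 1" --pt "0 -4 0 0 1" --pt "0 0 0 0 1"

```text
time: 4.92
tool_pos: [466.9, 146.2, 351.9]
tcp_rot: [-3.135, 0.008, 1.428]
contact_force: [0.1, 0.7, -1.0]
grip_width: -0.2
```

Run:
```python
from h import *
go(-125,78,100)
for n in("side","top"): cv2.imwrite(f"pics/{n}2.png",bot.capture(n))
a=cv2.imread("pics/side2.png")[110:300,180:370]; b=cv2.imread("pics/top2.png")[130:270,140:390]
cv2.imwrite("pics/c2.png",np.vstack([cv2.resize(b,(500,280)),cv2.resize(a,(500,310))]))
```

```text
t 4.92 tip step [-141.4   76.7  173.9] tool shift cm [0.19 1.69 7.37] twist -0.1 F [ 0.1  0.7 -1. ] z-axis [-0.008 -0.007 -1.   ] grip -0.2
```

View pics/c2.png

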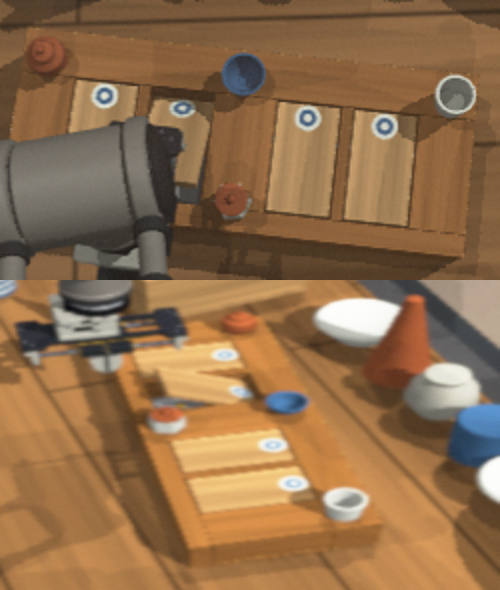

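Request:
jog_arm --pt "0.1 0 3.7 0 1" --pt "0 0 3.2 0 1" --pt "0 0 0 0 1" --pt "0 1.5 0 0 1" --pt "0 1 0 0 1" --pt "0 0 0 0 1"

```text
time: 5.52
tool_pos: [506.1, 142.0, 284.1]
tcp_rot: [3.133, 0.005, 1.426]
contact_force: [0.7, -0.7, 0.4]
grip_width: 0.3
```

Run:
```python
from h import *
go(-100,78,100)
im=bot.capture("side")[110:300,180:370]; w=bot.capture("wrist")
cv2.imwrite("pics/c3.png",np.vstack([cv2.resize(w,(400,300)),cv2.resize(im,(400,300))]))
```

```text
t 5.52 tip step [-99.3  78.6 106.1] tool shift cm [-0.06 -0.07  0.61] twist -0.23 F [ 0.7 -0.7  0.4] z-axis [ 0.008 -0.006 -1.   ] grip 0.3
```

View pics/c3.png

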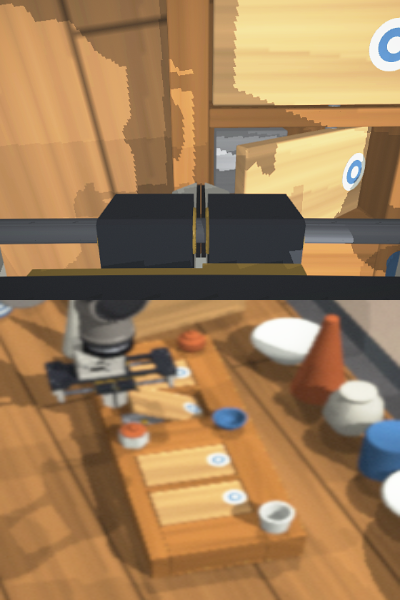

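The hatch is tipped up, with its near edge just ahead of the fingertips (column 240 against 200 in the wrist view). Now I push.

Request:
jog_arm --pt "0 0 0.6 0 1" --pt "0 1 0 0 1" --pt "0 1 0 0 1" --pt "0 1 -0.3 0 1"

```text
time: 5.95
tool_pos: [519.0, 140.9, 278.3]
tcp_rot: [-3.094, 0.01, 1.427]
contact_force: [-25.6, 4.8, 13.7]
grip_width: 0.6
```

Run:
```python
from h import *
go(-35,78,135)
im=bot.capture("side")[110:300,180:370]; w=bot.capture("wrist")
cv2.imwrite("pics/c4.png",np.vstack([cv2.resize(w,(400,300)),cv2.resize(im,(400,300))]))
```

```text
t 5.95 tip step [-96.2  78.3 100.5] tool shift cm [-0.05  5.95 -3.74] twist -0.16 F [-25.6   4.8  13.7] z-axis [-0.048 -0.003 -0.999] grip 0.6
```

View pics/c4.png

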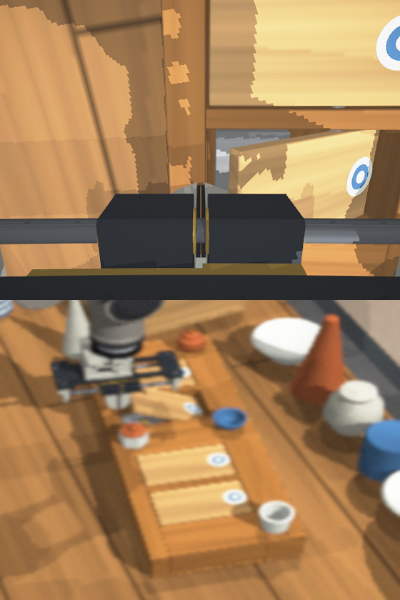

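The force (−26 N in x, +14 N in z) points along the board, so the tip is butting its end face: the edge is lower than I assumed (about 0.35 rad). I'll back off, go lower and push again.

Request:
jog_arm --pt "0 -2 0 0 1" --pt "0 -1 0 0 1" --pt "0 0 0.9 0 1" --pt "0 0 0.8 0 1" --pt "0 0 0 0 1"

```text
time: 6.47
tool_pos: [485.1, 146.3, 262.3]
tcp_rot: [-3.092, 0.01, 1.429]
contact_force: [0.0, 0.2, -0.2]
grip_width: 0.4
```

Run:
```python
from h import *
go(-100,78,84)
im=bot.capture("side")[110:300,180:370]; w=bot.capture("wrist")
cv2.imwrite("pics/c5.png",np.vstack([cv2.resize(w,(400,300)),cv2.resize(im,(400,300))]))
```

```text
t 6.47 tip step [-131.    78.8   84.6] tool shift cm [-0.08  3.1  -0.1 ] twist -0.04 F [ 0.   0.2 -0.2] z-axis [-0.05  -0.003 -0.999] grip 0.4
```

View pics/c5.png

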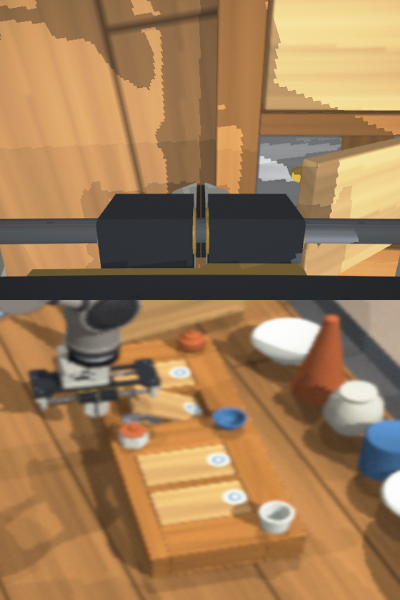

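Request:
jog_arm --pt "0 2 0 0 1" --pt "0 1 0 0 1" --pt "0 0.8 0 0 1" --pt "0 0.8 0 0 1"

```text
time: 6.9
tool_pos: [522.6, 141.3, 258.9]
tcp_rot: [-3.05, 0.014, 1.428]
contact_force: [-40.3, 9.7, 22.8]
grip_width: 0.4
```

Run:
```python
from h import *
go(-35,78,135)
im=bot.capture("side")[110:300,180:370]; w=bot.capture("wrist")
cv2.imwrite("pics/c6.png",np.vstack([cv2.resize(w,(400,300)),cv2.resize(im,(400,300))]))
```

```text
t 6.9 tip step [-100.6   78.7   81.6] tool shift cm [-0.13  6.05 -5.91] twist -0.08 F [-40.3   9.7  22.8] z-axis [-0.092 -0.    -0.996] grip 0.4
```

View pics/c6.png

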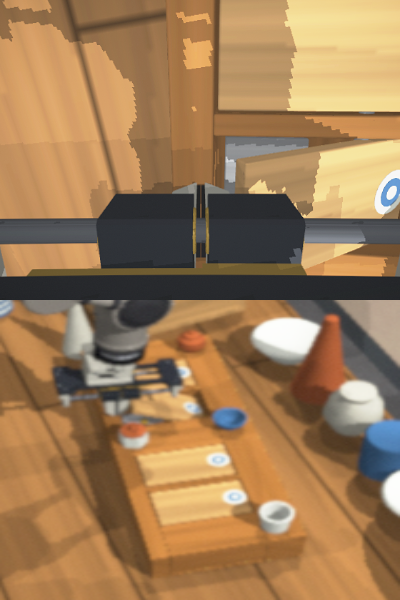

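The jam force (ratio 0.56) matches friction locking through the pivot. The fix is to move the fingertips along the edge's own arc, mostly upward at first, so friction helps.

Request:
jog_arm --pt "0 -0.3 0 0 1" --pt "0 0.2 -0.6 0 1" --pt "0 0.3 -0.6 0 1" --pt "0 0.3 -0.6 0 1"

```text
time: 7.33
tool_pos: [527.5, 141.2, 275.1]
tcp_rot: [-3.038, 0.016, 1.429]
contact_force: [-5.0, 0.8, 1.7]
grip_width: 0.6
```

Run:
```python
from h import *
go(-35,78,135)
im=bot.capture("side")[110:300,180:370]; w=bot.capture("wrist")
cv2.imwrite("pics/c7.png",np.vstack([cv2.resize(w,(400,300)),cv2.resize(im,(400,300))]))
```

```text
t 7.33 tip step [-97.8  78.9  98. ] tool shift cm [-0.15  5.86 -4.32] twist -0.02 F [-5.   0.8  1.7] z-axis [-0.104 -0.001 -0.995] grip 0.6
```

View pics/c7.png

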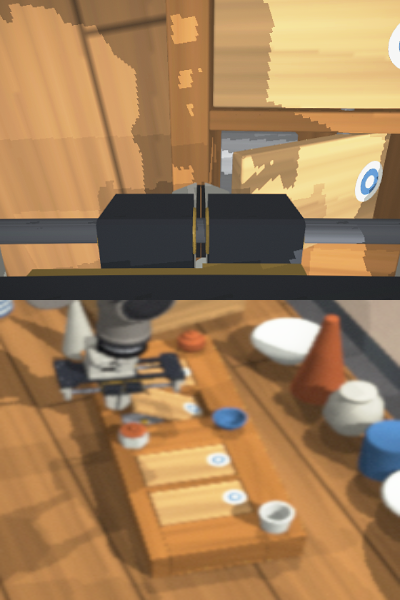

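```bash
cat >> h.py <<'E'
def proj(n,P):
    c=bot.calibration(n); rv=cv2.Rodrigues(c["R"])[0]
    return cv2.projectPoints(np.array(P,float),rv,c["t"],c["intrinsics"],np.array([c["k1"],0,0,0.]))[0].reshape(-1,2)
def hp(lx,lz,t,y=78):  # board-local x, height above mid plane
    return O+ex*(lx*np.cos(t)+lz*np.sin(t))+ey*y+np.array([0,0,70-lx*np.sin(t)+lz*np.cos(t)])
E
python3 - <<'E'
from h import *
w=bot.capture("wrist"); cv2.imwrite("pics/w8.png",w)
for t in np.arange(.2,1.0,.1):
    print(round(t,2),np.round(proj("wrist",[hp(28,5,t),hp(-90,5,t,116),hp(45,5,t,116)]),0).tolist(), np.round(proj("side",[hp(28,5,t)]),1).tolist())
E
```

```text
0.2 [[537.0, 264.0], [304.0, 197.0], [588.0, 189.0]] [[271.8, 176.0]]
0.3 [[533.0, 262.0], [309.0, 202.0], [580.0, 187.0]] [[271.7, 176.6]]
0.4 [[529.0, 259.0], [317.0, 208.0], [571.0, 185.0]] [[271.6, 177.1]]
0.5 [[524.0, 257.0], [329.0, 213.0], [563.0, 183.0]] [[271.3, 177.7]]
0.6 [[520.0, 255.0], [344.0, 220.0], [554.0, 181.0]] [[271.0, 178.3]]
0.7 [[515.0, 253.0], [362.0, 227.0], [544.0, 179.0]] [[270.7, 178.9]]
0.8 [[509.0, 251.0], [385.0, 233.0], [535.0, 178.0]] [[270.2, 179.4]]
0.9 [[504.0, 249.0], [411.0, 240.0], [526.0, 177.0]] [[269.7, 179.9]]
```

View pics/w8.png

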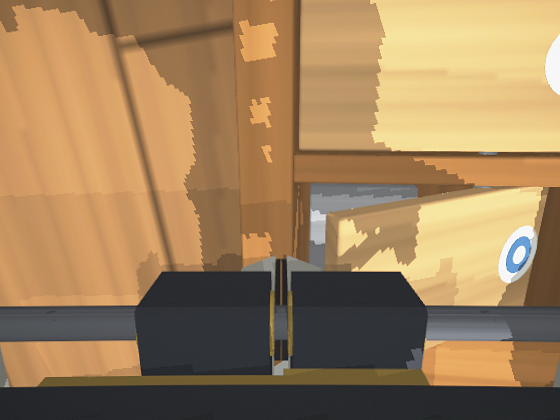

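Request:
jog_arm --pt "0 0.5 -0.5 0 1" --pt "0 0.5 -0.5 0 1" --pt "0 0.5 -0.5 0 1"

```text
time: 7.73
tool_pos: [540.7, 139.5, 289.4]
tcp_rot: [-3.022, 0.016, 1.429]
contact_force: [-8.7, 1.2, 5.2]
grip_width: 0.4
```

Run:
```python
from h import *
go(-35,78,135)
w=bot.capture("wrist"); cv2.imwrite("pics/w9.png",w)
for t in np.arange(.5,1.2,.1):
    print(round(t,2),np.round(proj("wrist",[hp(28,5,t),hp(-90,5,t,116),hp(45,5,t,116)]),0).tolist())
```

```text
t 7.73 tip step [-87.3  78.9 112.6] tool shift cm [-0.12  4.93 -2.84] twist -0.06 F [-8.7  1.2  5.2] z-axis [-0.12   0.001 -0.993] grip 0.4
0.5 [[491.0, 246.0], [300.0, 202.0], [526.0, 177.0]]
0.6 [[487.0, 245.0], [312.0, 208.0], [519.0, 176.0]]
0.7 [[483.0, 243.0], [327.0, 213.0], [511.0, 174.0]]
0.8 [[479.0, 241.0], [344.0, 219.0], [503.0, 173.0]]
0.9 [[474.0, 240.0], [366.0, 224.0], [494.0, 172.0]]
1.0 [[469.0, 238.0], [391.0, 229.0], [486.0, 171.0]]
1.1 [[464.0, 237.0], [419.0, 235.0], [478.0, 170.0]]
```

View pics/w9.png

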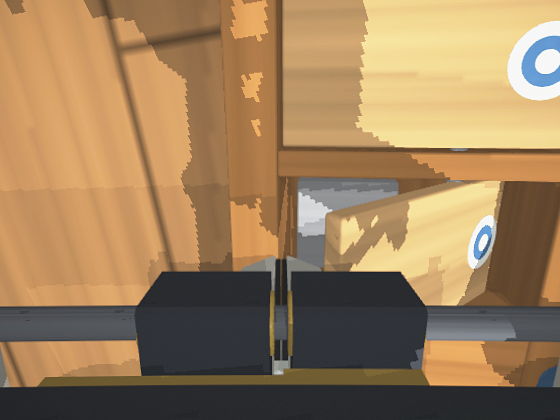

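The board is at about 0.75 rad now (near corner at (340, 213)), and the force is low. I keep pushing, mostly forward.

Request:
jog_arm --pt "0 0.8 -0.4 0 1" --pt "0 0.8 -0.4 0 1" --pt "0 0.8 -0.4 0 1" --pt "0 0.8 -0.4 0 1"

```text
time: 8.12
tool_pos: [571.2, 135.5, 307.6]
tcp_rot: [-3.006, 0.017, 1.429]
contact_force: [-1.9, 0.4, 2.7]
grip_width: 0.4
```

Run:
```python
from h import *
go(-35,78,135)
w=bot.capture("wrist"); cv2.imwrite("pics/w10.png",w)
for t in np.arange(.7,1.5,.1):
    print(round(t,2),np.round(proj("wrist",[hp(28,5,t),hp(-90,5,t,116),hp(45,5,t,116)]),0).tolist())
```

```text
t 8.12 tip step [-59.6  79.2 131.3] tool shift cm [-0.12  2.38 -0.7 ] twist -0.02 F [-1.9  0.4  2.7] z-axis [-0.137  0.002 -0.991] grip 0.4
0.7 [[425.0, 231.0], [260.0, 199.0], [450.0, 169.0]]
0.8 [[422.0, 230.0], [273.0, 204.0], [444.0, 168.0]]
0.9 [[418.0, 229.0], [288.0, 208.0], [437.0, 167.0]]
1.0 [[414.0, 228.0], [306.0, 212.0], [430.0, 166.0]]
1.1 [[410.0, 226.0], [327.0, 216.0], [424.0, 165.0]]
1.2 [[406.0, 226.0], [350.0, 219.0], [417.0, 164.0]]
1.3 [[401.0, 225.0], [375.0, 222.0], [410.0, 164.0]]
1.4 [[397.0, 224.0], [402.0, 224.0], [403.0, 163.0]]
```

View pics/w10.png

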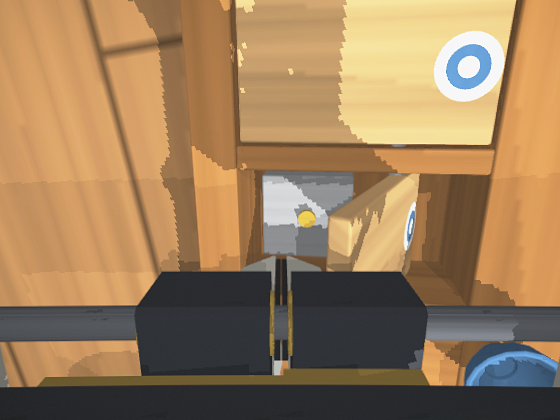

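Request:
jog_arm --pt "0 0.8 -0.1 0 1" --pt "0 0.8 -0.1 0 1" --pt "0 0.6 -0.1 0 1"

```text
time: 8.42
tool_pos: [594.1, 132.0, 309.3]
tcp_rot: [-3.001, 0.016, 1.428]
contact_force: [-34.8, 4.9, 16.0]
grip_width: 0.4
```

Run:
```python
from h import *
go(-35,78,135)
w=bot.capture("wrist"); cv2.imwrite("pics/w11.png",w)
for t in np.arange(1.1,1.5,.1):
    print(round(t,2),np.round(proj("wrist",[hp(28,5,t),hp(-90,5,t,116),hp(-90,-5,t,116)]),0).tolist())
```

```text
t 8.42 tip step [-37.2  79.1 133.1] tool shift cm [-0.11  0.19 -0.22] twist -0.09 F [-34.8   4.9  16. ] z-axis [-0.141  0.004 -0.99 ] grip 0.4
1.1 [[381.0, 225.0], [275.0, 213.0], [255.0, 209.0]]
1.2 [[377.0, 224.0], [296.0, 216.0], [273.0, 212.0]]
1.3 [[373.0, 223.0], [319.0, 219.0], [294.0, 216.0]]
1.4 [[369.0, 222.0], [344.0, 221.0], [317.0, 219.0]]
```

View pics/w11.png

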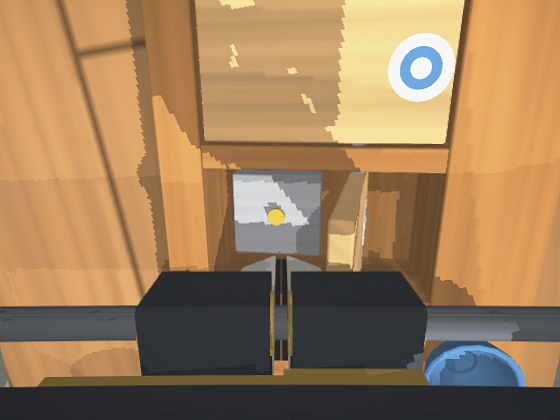

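The board is at its stop: 35 N, with its end face seen at columns 328–355, about 1.4 rad. Now I retreat backward, then up.

Request:
jog_arm --pt "0 -1 0 0 1" --pt "0 -3 -0.4 0 1" --pt "0 -4 -1 0 1" --pt "0 -4 -2 0 1" --pt "0 -3 -4 0 1" --pt "0 0 -4 0 1" --pt "0 0 0 0 1" --pt "0 0 0 0 1" --pt "0 0 0 0 1"

```text
time: 9.22
tool_pos: [466.3, 151.4, 438.5]
tcp_rot: [-3.002, 0.017, 1.425]
contact_force: [0.5, 0.1, -0.4]
grip_width: 0.3
```

Run:
```python
from h import *
go(-35,78,135)
for n in("side","top"): cv2.imwrite(f"pics/{n}12.png",bot.capture(n))
a=cv2.imread("pics/side12.png")[110:300,180:370]; b=cv2.imread("pics/top12.png")[130:270,140:390]
cv2.imwrite("pics/c12.png",np.vstack([cv2.resize(b,(500,280)),cv2.resize(a,(500,310))]))
for nm,r in(("box",(220,245,240,275)),("jar",(145,170,150,175))): pass
a0=cv2.imread("pics/side0.png"); d=cv2.absdiff(a0,cv2.imread("pics/side12.png")).max(2)
for nm,(u,v) in dict(box=(243,196),bowl=(289,186),jar=(271,137),cup=(311,248),cone=(217,127),mug=(313,337)).items(): print(nm,d[v-12:v+12,u-10:u+10].mean())
for t in (1.2,1.3,1.4,1.45): print(t,np.round(proj("side",[hp(-90,-5,t,40),hp(-90,-5,t,116)]),1).tolist())
```

```text
t 9.22 tip step [-166.3   80.3  262.2] tool shift cm [ 0.05 14.77 10.77] twist -0.28 F [ 0.5  0.1 -0.4] z-axis [-0.14   0.004 -0.99 ] grip 0.3
box 16.547916666666666
bowl 5.06875
jar 8.00625
cup 5.166666666666667
cone 69.08958333333334
mug 4.879166666666666
1.2 [[254.8, 170.8], [249.7, 154.0]]
1.3 [[257.3, 169.6], [252.2, 152.9]]
1.4 [[260.0, 168.6], [254.8, 151.9]]
1.45 [[261.4, 168.2], [256.1, 151.5]]
```

View pics/c12.png

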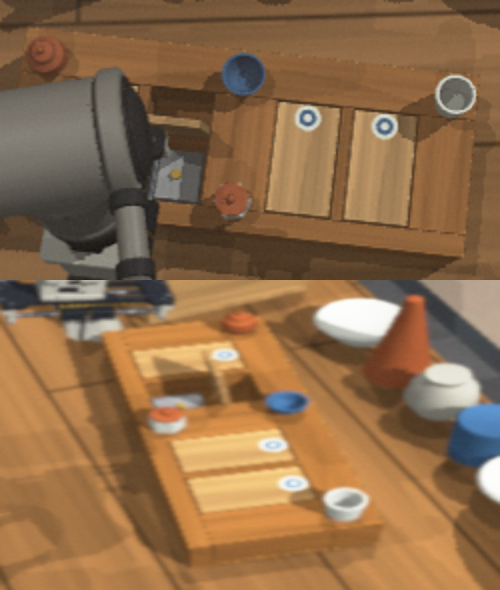

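```bash
python3 -c "
from h import *
go(0,0)
print(bot.close_job())"
```

```text
t 9.32 tip step [-167.    80.   260.9] tool shift cm [-7.92 16.59 -2.25] twist -0.29 F [-0.3 -0.3 -0.9] z-axis [-0.144  0.003 -0.99 ] grip 0.3
the job is handed in; nothing more can be done
None
```

The hatch is board 3, just left of the middle strip. It is open against its stop, and I handed the job in at about 9.3 s with the arm clear and not touching anything.

- **Finding it:** Board 4 did not give under 17 N. Board 3 sank 15 mm on its inlay under 3.5 to 6 N, and its robot-side end rose to about 0.57 rad. I did not press boards 1 and 2.
- **Opening it:** My first two pushes jammed against the board's end at about 29 N and 46 N. The force ran along the board to its pivot, so it could not turn. I then moved the fingertips along the edge's own arc, which worked, and pushed until the stop held at about 35 N along the push.
- **Last checks:**
  - **Board:** The wrist view put it at about 1.4 rad at the stop. After I backed away, the pictures still showed it standing upright.
  - **Pottery:** The box, bowl, jar, cup and mug look unmoved. The cone was hidden behind the arm in the last pictures, so I could not check it, but nothing went near it after the first approach, well above it.
  - **Tool tilt:** The jams left the tool leaning about 8 degrees; it touched nothing as it backed away.

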